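# Feel out and rack the dop sticks

### The job

One dop stick already lies in the wooden rack; rack the two loose ones in the free places the same way round as that one: chamfered end fully home in the bore of the back rail, square end lying in the notch of the front rail and sticking out over it. Tell the ends by feel: a square end stops 6 mm short in the bore, so draw that stick out and turn it end for end; feel gently, never ram a stick. Let go of everything, with the first stick still home in its bore, and leave the stones and the rotary handpiece where they lie.

Things in the scene. Friction and masses are not known exactly. Their poses are not given: they have to be found in the camera images.
- dop0: Bare aluminium dop stick (round bar on which a stone is cemented for grinding) lying on the bench: diameter 18 mm, length 130 mm, about 90 g. One end square, the other with a 6 mm x 45 degree chamfer down to a 6 mm flat tip. Origin: mid-length on its axis, 9 mm above the bench. x runs along the stick; which end of x is chamfered differs from stick to stick and is not known.
- dop1: Bare aluminium dop stick (round bar on which a stone is cemented for grinding) lying on the bench: diameter 18 mm, length 130 mm, about 90 g. One end square, the other with a 6 mm x 45 degree chamfer down to a 6 mm flat tip. Origin: mid-length on its axis, 9 mm above the bench. x runs along the stick; which end of x is chamfered differs from stick to stick and is not known.
- dop2: A third, equal dop stick that already lies in the rack, in the first place (rack y = -55 mm), its chamfered end home in the bore. Origin: mid-length on its axis; x along the stick, into the bore.
- rack: Fixed wooden rack for three dop sticks lying level and parallel, 55 mm apart. Origin: on the bench below the back rail's bored face, at mid-width; x points level into the bores, y along the rail. Base board 10 mm thick, 170 mm wide, x -104 to +20 mm. Back rail x 0 to 20 mm, top at 68 mm, three blind bores 48 mm up at y -55, 0, +55 mm. Between back and front rail all is free above the base board.
- bore1 (a point): Centre of the mouth of the middle, free, bore, 48 mm above the bench, in the face of the back rail. x points level into the bore, z up. Each bore: 22 mm in diameter and plain for 8 mm, then a 45 degree conical seat. A chamfered end goes home with its tip 16 mm in (stick's middle at x -49 mm); a square end stops 10 mm in (middle at x -55 mm).
- bore0 (a point): Centre of the mouth of the first (rack y = -55 mm), already filled, bore, 48 mm above the bench, in the face of the back rail. x points level into the bore, z up.
- bore2 (a point): Centre of the mouth of the third (rack y = +55 mm), free, bore, 48 mm above the bench, in the face of the back rail. x points level into the bore, z up.
- notch1 (a point): Bottom of the middle notch of the rack's front rail, mid-thickness, 95 mm in front of the bore's mouth, 35 mm above the bench; axes as the rack's. The front rail is 10 mm thick (rack x -100 to -90 mm), its flat top 45 mm above the bench, with one 90 degree V notch, open upward, in line with each bore; a stick lying in its notch is level with the bore's axis.
- cobble: Rough brown stone, about 100 x 75 x 60 mm, 0.8 kg, origin at the centre of its foot. Leave it alone.
- slice: Flat grey sliver of stone, about 55 x 32 x 9 mm, origin at the centre of its underside. Leave it alone.
- handpiece: Grey rotary handpiece lying on the bench, 25 mm in diameter and 175 mm long along x, origin on the bench under its middle. Leave it alone.

How it is judged:
By the outcome, as a careful person would: the job done as asked, in the order asked, and still so for the second after the job is handed in, with the robot touching nothing.
It also fails if it takes over 72 s, if anything falls off the work surface, if the arm or the gripper's body presses on something with over 40 N, if the wrist force passes 120 N, or if a joint passes its speed limit or range.

### The arm

A 6-joint arm with a two-finger parallel gripper is mounted at the origin on the work surface. World frame = base frame: x ahead of the robot, y to its left, z up, the work surface at z = 0. Lengths are in mm, angles in rad, forces in N, time in s.
With the tool pointing down it reaches from about 300 to 775 mm from the base axis. Payload 14.6 kg.
Tool frame: the origin (TCP) lies midway between the tips of the shut fingers; the grasp point (between the pads) lies 19 mm behind it (ctrl.hold_point_z is the distance from the TCP to the grasp point, in mm); z points along the fingers, y is the line along which they close (so a half turn about z gives the same grasp; the last joint's range is limited). The gripper opens to 94 mm and grips with 3 to 60 N. Pads are 16 mm wide; open, the fingers measure 119 mm over their backs; the gripper's body (75 mm by 177 mm) begins 78 mm behind the grasp point.
Start: joints at [1.235, 0.3, 1.521, -0, 1.321, -0.067], TCP at [146.064, 530.24, 205.446] pointing down, gripper open.
Joint ranges: [-3.03, 3.03], [-0.79, 2.21], [0.23, 2.52], [-1.04, 4.18], [0, 3.07], [-2.55, 2.55]. Speed limits (rad/s): [2.22, 2.22, 2.57, 3.14, 3.14, 3.14].

### API

Orientations are given as [roll, pitch, yaw] about the fixed x, y, z axes, in that order (R = Rz(yaw) Ry(pitch) Rx(roll)).
In Python, from bench import ctrl, cams gives the robot as it stands. The module is installed in compiled form; this text tells all that it offers.
- The arm moves only by the tool jog_arm, never from a script. Its argument "targets" is a list of rows, each a list of 3 entries, a list of its own where there are three numbers: the shift along the tool's x, y, z scaled (see below), then the turn about the tool's z scaled (see below), then the opening, from -1 (shut) to 1 (fully open). In form: [[[x, y, z], yaw, jaw], ...]. A call has 1 to 5 rows; each row is the pose to reach, as a shift and turn from the pose commanded when the call began, along the tool's axes at that moment, turning the shorter way round; what a row does not reach only later rows make up. The controller multiplies each number of a shift by 300 mm and each number of a turn by 180 degrees. A row lasts 1/8 s, in which the tool goes at most 62.5 mm and 10.7 degrees, less where a joint would pass 70% of its speed; a pose out of reach is approached as far as the arm can. A call with a number of a shift or a turn outside -1 to 1 is refused whole. A call with a gripper value outside its range is refused whole. The fingers move at their own pace and stop on an object; "newtons" is the grip in N (left out, the last holds). Time passes only in rows, so rows that repeat a pose let the fingers close. It gives the time, the measured TCP pose, the force, the opening and the grip force at its end, in the units of the state.
- ctrl.state(): the state, without advancing time (a new reading comes with each control period).
- cams.camera(name): name is "scene" or "top" or "wrist"; returns a dict with "frame" (420x560x3 uint8, red, green, blue), "intrinsics" (3x3 intrinsics, pixels), "R" (3x3) and "t" (3): a world point X has camera coordinates R X + t. Camera axes: x right, y down, z forward; pixel columns grow to the right and rows downward; lengths in mm; the calibration is good to about 2 mm. The wrist camera is an equidistant fisheye: a pixel r from the principal point sees the ray r / f radians off the axis. A picture is of the moment at which its call begins. There is no depth.
- ctrl.close_job(): hands the job in; it is judged then, once.
The state is a dict: "time_s": time; "joints": joint angles; "joint_velocities": joint speeds; "effort": joint torques, N m; "eef_pos": TCP position; "ee_rot": TCP orientation; "ft_force": force on the tool from outside, world axes, zero at the start; "torque": the same for the moment, N m; "grip_width": finger opening in mm; "grip_force": force on a finger pad.
Only numpy, scipy, OpenCV 4.12 (cv2) and the standard library are available. Lean on these libraries where they do the work, as an engineer would, in place of code of your own. Each camera call takes 0.05 s, during which the arm holds its last target. There are 200 camera calls.

## Working session

There is one attempt and no reset: what is moved stays moved. The work goes in short steps, Python scripts to look and compute and a tool call to move; the robot and the scene stay as the last step left them, time stands still between calls to the robot, and variables do not carry over. Pictures are saved under pics/ and viewed, at most 10 in all, crops included, and the job is handed in when it is done.

Besides the shell and the picture viewer there is one more tool, called after "Emit:" as name(argument=value, ...) on one line, values as JSON. jog_arm: Moves the arm, as the interface text tells. Its arguments: {"type":"object","properties":{"targets":{"type":"array","items":{"type":"array"}},"newtons":{"type":"number"}},"required":["targets"]}

```bash
mkdir -p pics
python3 - <<'E'
from bench import ctrl,cams
import cv2,numpy as np
s=ctrl.state();print({k:np.round(v,3) for k,v in s.items()},ctrl.hold_point_z)
for n in("top","scene"):
    c=cams.camera(n);cv2.imwrite(f"pics/{n}0.png",c["frame"][:,:,::-1]);print(n,c["intrinsics"],c["R"],c["t"])
E
```

```text
{'time_s': np.float64(0.0), 'joints': array([ 1.235,  0.301,  1.522, -0.   ,  1.321, -0.067]), 'joint_velocities': array([-0.   ,  0.001,  0.001, -0.001, -0.001, -0.001]), 'effort': array([ 1.0000e-03, -5.3179e+01, -3.5276e+01,  7.1000e-02,  2.4000e-02,
       -0.0000e+00]), 'eef_pos': array([145.969, 529.995, 204.852]), 'ee_rot': array([-3.14 , -0.   ,  2.873]), 'ft_force': array([ 0.841, -0.307, -0.127]), 'torque': array([-0.01 ,  0.027,  0.012]), 'grip_force': np.float64(0.0), 'grip_width': np.float64(93.854)} 18.8
top [[474.72819547   0.         287.2994743 ]
 [  0.         474.72819547 215.00945161]
 [  0.           0.           1.        ]] [[ 0.0153563  -0.99982914 -0.01028934]
 [-0.99298247 -0.01404271 -0.11742491]
 [ 0.11726035  0.01202034 -0.99302846]] [ -2.71466909 521.00813135 966.60563324]
scene [[488.98278877   0.         277.651601  ]
 [  0.         488.98278877 205.94163157]
 [  0.           0.           1.        ]] [[ 0.4004885   0.91630103 -0.0011751 ]
 [ 0.71820838 -0.31470385 -0.62059505]
 [-0.56902169  0.24769721 -0.78413035]] [-177.53286378 -329.74040517 1597.33938616]
```

View pics/top0.png

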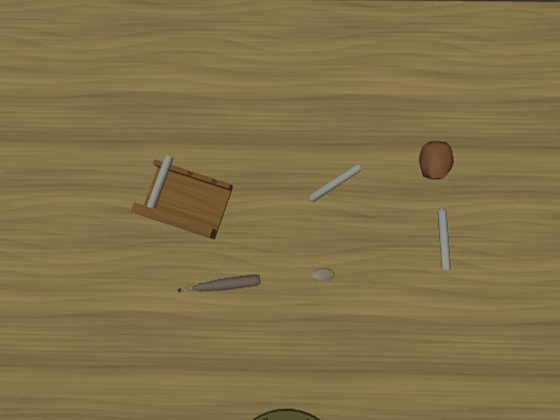

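View pics/scene0.png

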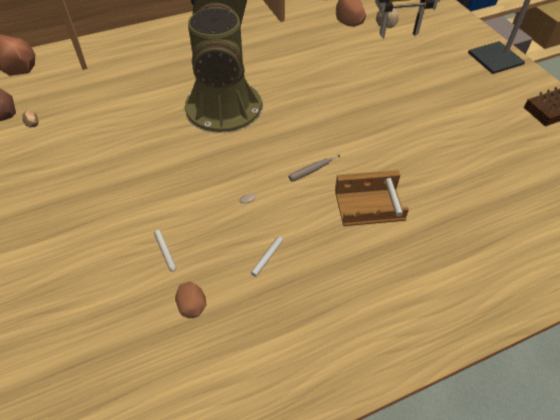

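The top view shows the loose sticks at about (335,183) and (445,239). The rack is at about (183,198), with its tall back rail on the robot's side and dop2 on its left. In the scene view the bores face away from the robot.

```bash
cat > h.py <<'E'
from bench import ctrl,cams
import cv2,numpy as np
from scipy.spatial.transform import Rotation as Ro
def unp(c,px,z):
    px=np.atleast_2d(px).astype(float);K=c["intrinsics"];R=c["R"];t=c["t"]
    d=np.c_[(px-[K[0,2],K[1,2]])/K[0,0],np.ones(len(px))]
    if c.get("fish"):
        v=d[:,:2];th=np.linalg.norm(v,axis=1,keepdims=True);d=np.c_[v/np.maximum(th,1e-9)*np.sin(th),np.cos(th)]
    d=d@R;o=-R.T@t
    return o+d*((z-o[2])/d[:,2])[:,None]
def proj(c,X):
    X=np.atleast_2d(X);p=X@c["R"].T+c["t"];K=c["intrinsics"]
    r=np.linalg.norm(p[:,:2],axis=1,keepdims=True)
    q=p[:,:2]/r*np.arctan2(r,p[:,2:]) if c.get("fish") else p[:,:2]/p[:,2:]
    return q*K[0,0]+K[:2,2]
def cam(n):
    c=cams.camera(n)
    if n=="wrist":c["fish"]=1
    return c
def blobs(c,z,lo=60):
    f=c["frame"];hsv=cv2.cvtColor(f,cv2.COLOR_RGB2HSV)
    m=((hsv[:,:,1]<50)&(hsv[:,:,2]>110)).astype(np.uint8)
    n,l,st,_=cv2.connectedComponentsWithStats(m);out=[]
    for i in range(1,n):
        if st[i,4]<lo: continue
        yx=np.argwhere(l==i);P=unp(c,yx[:,::-1],z)[:,:2]
        r=cv2.minAreaRect(P.astype(np.float32));m0=P.mean(0);w=np.linalg.svd(P-m0,full_matrices=False)[2][0]
        e=(P-m0)@w
        out.append((st[i,4],np.round(r[0],1),np.round(r[1],1),np.round(np.degrees(np.arctan2(w[1],w[0])),1),yx.mean(0)[::-1].round(),np.round(m0+w*e.min(),1),np.round(m0+w*e.max(),1)))
    return out
E
python3 - <<'E'
from h import *
for n in("top","scene"):
    c=cam(n)
    print(n)
    for b in blobs(c,12):print(*b)
    if n=="top":
        print("dop2 at z 50");[print(*b) for b in blobs(c,52) if b[4][0]<200]
        a=cv2.resize(c["frame"][145:245,125:240],None,fx=5,fy=5,interpolation=cv2.INTER_CUBIC)
    else:
        b=cv2.resize(c["frame"][165:230,325:412],None,fx=6,fy=6,interpolation=cv2.INTER_CUBIC)
cv2.imwrite("pics/a.png",a[:,:,::-1]);cv2.imwrite("pics/b.png",b[:,:,::-1])
E
```

```text
top
341 [593.2 284.4] [ 14.5 119.6] 162.2 [159. 181.] [650.1 266.1] [536.3 302.7]
392 [595.9 -94.9] [ 14.2 131.5] 124.3 [335. 182.] [ 633.  -149.2] [558.9 -40.6]
461 [ 477.1 -326.9] [127.6  16.3] -177.3 [444. 239.] [ 540.9 -323.8] [ 413.4 -329.8]
dop2 at z 50
341 [585.7 272.9] [ 13.9 114.8] 162.2 [159. 181.] [640.3 255.3] [531.  290.4]
scene
330 [  14.6 1156. ] [124.6 144.7] -44.0 [502.  25.] [ -72.7 1200. ] [  62.4 1069.4]
128 [ 101.8 1137.9] [51.1 97.5] -58.8 [520.  37.] [  71.7 1173.4] [ 121.9 1090.4]
283 [ 272.5 1106.3] [ 69.4 145.3] -40.7 [552.  66.] [ 226.1 1161.3] [ 336.2 1066.6]
205 [557.5 296.8] [ 16.4 125.1] -18.2 [393. 196.] [498.2 316.5] [617.  277.4]
225 [ 478.3 -327.2] [131.7  13.3] 3.0 [165. 250.] [ 412.5 -330.6] [ 544.1 -323.6]
253 [597.8 -95.5] [ 14.8 127.7] -55.4 [267. 256.] [561.5 -42.9] [ 634.1 -148. ]
9571 [1112.2  183.3] [159.  508.9] -96.3 [493. 387.] [1112.   429.1] [1056.2  -73.6]
```

View pics/a.png

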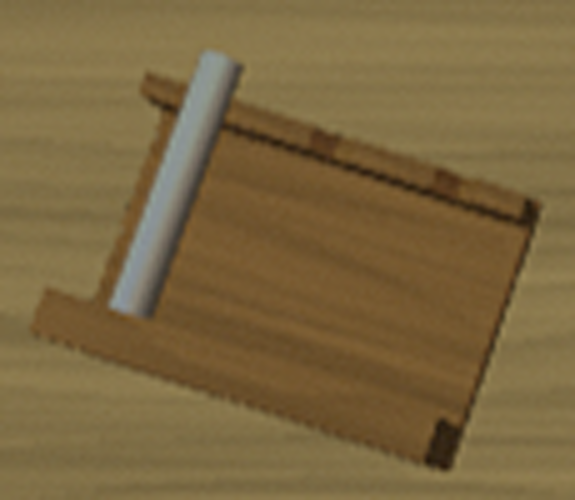

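Emit:
jog_arm(targets=[[[-0.83, -0.29, -0.05], 0, 1], [[-0.83, -0.29, -0.05], 0, 1], [[-0.83, -0.29, -0.05], 0, 1], [[-0.83, -0.29, -0.05], 0, 1], [[-0.83, -0.29, -0.05], 0, 1]])

```text
time_s: 0.82
eef_pos: [365.3, 378.3, 220.5]
ee_rot: [-3.142, 0.0, 2.869]
ft_force: [-0.2, -0.4, -0.1]
grip_width: 94.0
grip_force: 0.0
```

Emit:
jog_arm(targets=[[[-0.83, -0.29, -0.05], 0.013, 1], [[-0.83, -0.29, -0.05], 0.013, 1], [[-0.83, -0.29, -0.05], 0.013, 1], [[-0.83, -0.29, -0.05], 0.013, 1], [[-0.83, -0.29, -0.05], 0.013, 1]])

```text
time_s: 1.45
eef_pos: [581.6, 228.6, 234.7]
ee_rot: [-3.141, -0.001, 2.83]
ft_force: [-0.1, 1.0, 0.1]
grip_width: 94.2
grip_force: 0.0
```

Run:
```python
from h import *
s=ctrl.state();print(s["time_s"],s["eef_pos"],s["ee_rot"],s["joints"])
c=cam("wrist");np.savez("w1.npz",**c);print(c["intrinsics"],c["R"],c["t"])
cv2.imwrite("pics/w1.png",c["frame"][:,:,::-1])
```

```text
1.45 [581.6483866  228.60951802 234.69254479] [-3.14103392e+00 -6.39017386e-04  2.82950386e+00] [ 3.15925833e-01  4.52418166e-01  1.24570746e+00 -7.72928207e-05
  1.44431240e+00 -9.42772094e-01]
[[325.1922621    0.         281.52931701]
 [  0.         325.1922621  206.59193579]
 [  0.           0.           1.        ]] [[ 0.30744196  0.95156582 -0.00138979]
 [ 0.91214906 -0.29429013  0.28526728]
 [ 0.27104159 -0.08897083 -0.958447  ]] [-395.06117748 -501.55933286  283.88189456]
```

View pics/w1.png

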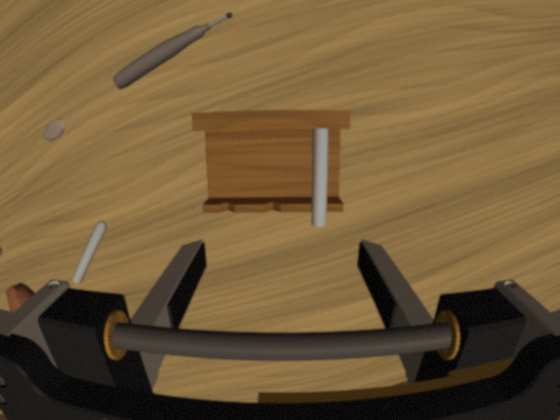

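The wrist view shows dop2 from (320,129) to (319,227). The top of the back rail runs from (192,130) to (350,128), and the front rail is at row 205.

Run:
```python
from h import *
c=dict(np.load("w1.npz"))
f=c["frame"];hsv=cv2.cvtColor(f,cv2.COLOR_RGB2HSV)
m=((hsv[:,:,1]<60)&(hsv[:,:,2]>90)).astype(np.uint8);m[:,:300]=0;m[:,345:]=0;m[:122]=0;m[232:]=0
yx=np.argwhere(m);pts=[]
for r in range(135,222,6):
    cc=yx[yx[:,0]==r][:,1];pts.append([cc.min()/2+cc.max()/2,r])
P=unp(c,pts,48)[:,:2];m0=P.mean(0);w=np.linalg.svd(P-m0)[2][0];w*=np.sign(-w[0]);a=np.arctan2(w[1],w[0])
print("axis yaw",a,np.degrees(a),"rows",yx[:,0].min(),yx[:,0].max())
e=unp(c,[320,yx[:,0].max()+.5],48)[0];e2=unp(c,[320,yx[:,0].max()+.5],55)[0]
print("outer end",e,e2)
n=np.array([-w[1],w[0]])
eo=m0+w*((e[:2]-m0)@w)
b0=eo+w*114
print("bore0",b0,"bore1",b0+55*n,"bore2",b0+110*n)
print("rail L,R edge z68",unp(c,[[192,130],[350,128],[192,113],[350,111]],68))
print("rail front face line",np.degrees(np.arctan2(*(lambda d:(d[1],d[0]))(np.diff(unp(c,[[350,128],[192,130]],68)[:,:2],axis=0)[0]))))
# notch pixels top edge: dark gaps in the front rail
for b in blobs(c,9,150):print(*b)
a=cv2.resize(f[95:240,180:360],None,fx=4,fy=4,interpolation=cv2.INTER_CUBIC)
r=[[b0+55*k*n+w*x for x in(0,-95)] for k in range(3)]
for k in r:
    for p,z in zip(k,(48,35)):
        q=proj(c,[*p,z])[0]-[180,95];cv2.circle(a,tuple(int(v) for v in q*4+2),4,(255,0,0),-1)
    for x in (0,20):
      pass
for y in(-30,140):
  for x,z in((0,68),(20,68),(-90,45),(-100,45)):
    q=proj(c,[*(b0+y*n+w*x),z])[0]-[180,95];cv2.circle(a,tuple(int(v) for v in q*4+2),3,(0,255,0),-1)
cv2.imwrite("pics/w1c.png",a[:,:,::-1])
```

```text
axis yaw 2.837409040596229 162.571562778428 rows 128 226
outer end [643.74294657 255.97498655  48.        ] [641.03678341 255.92925688  55.        ]
bore0 [534.50119219 288.60560491] bore1 [518.02790201 236.13055645] bore2 [501.55461182 183.655508  ]
rail L,R edge z68 [[487.76426542 155.65208499  68.        ]
 [538.94454416 318.25103994  68.        ]
 [470.25441672 161.92833509  68.        ]
 [521.31861984 323.49682237  68.        ]]
rail front face line -107.47211927394791
1003 [596.3 274.6] [ 15.9 128.9] -18.1 [321. 179.] [535.3 295.4] [657.8 255.3]
513 [597.6 -99.5] [ 14.2 136.2] -55.8 [ 89. 252.] [559.3 -43.2] [ 635.9 -155.9]
```

View pics/w1c.png

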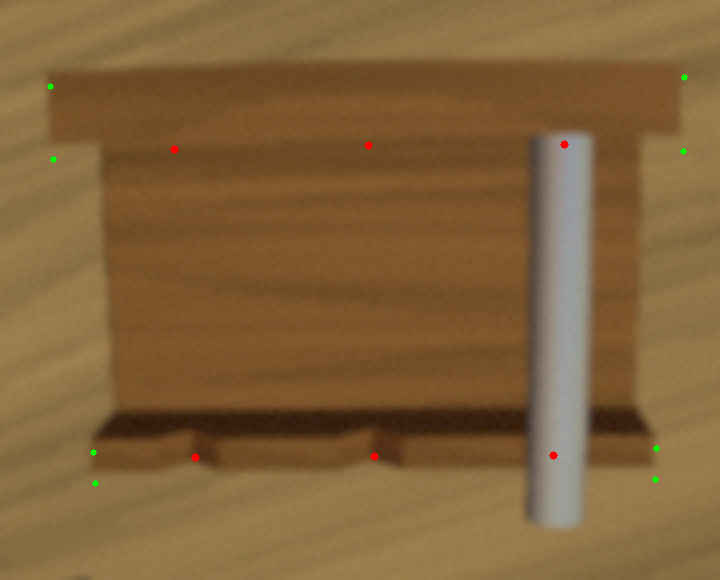

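The outline shows the rack's bores about 4 mm nearer the robot than my first estimate, giving bore1 at about (514,237) and bore2 at about (498,185), yaw 2.837. Next I go above dop0.

Emit:
jog_arm(targets=[[[-0.256, -0.558, 0.14], 0, 1], [[-0.256, -0.558, 0.14], 0, 1], [[-0.256, -0.558, 0.14], 0, 1], [[-0.256, -0.558, 0.14], 0, 1]])

```text
time_s: 2.0
eef_pos: [601.2, 45.7, 192.4]
ee_rot: [-3.141, -0.002, 2.829]
ft_force: [-0.2, 0.9, 0.9]
grip_width: 94.1
grip_force: 0.0
```

Emit:
jog_arm(targets=[[[-0.256, -0.558, 0.14], 0.21, 1], [[-0.256, -0.558, 0.14], 0.21, 1], [[-0.256, -0.558, 0.14], 0.21, 1], [[-0.256, -0.558, 0.14], 0.21, 1], [[-0.256, -0.558, 0.14], 0.21, 1]])

```text
time_s: 2.62
eef_pos: [624.4, -133.6, 151.6]
ee_rot: [3.141, -0.0, 2.174]
ft_force: [-0.7, -0.6, 0.0]
grip_width: 94.0
grip_force: 0.0
```

Run:
```python
from h import *
s=ctrl.state();print(s["time_s"],s["eef_pos"],s["ee_rot"],s["joints"])
c=cam("wrist");np.savez("w2.npz",**c)
cv2.imwrite("pics/w2.png",c["frame"][:,:,::-1])
for b in blobs(c,9,200):print(*b)
```

```text
2.625 [ 624.39296011 -133.61433232  151.55437448] [ 3.14141164e+00 -3.13784586e-04  2.17414770e+00] [-2.68306547e-01  5.41321492e-01  1.30848597e+00  3.54169368e-04
  1.29190888e+00 -8.71755412e-01]
1690 [596.4 -95.2] [ 14.1 131.2] -55.6 [281. 146.] [559.4 -41. ] [ 633.4 -149.2]
1004 [ 474.  -329.9] [129.3  18.1] 3.0 [ 95. 256.] [ 409.4 -333.4] [ 538.6 -326.5]
```

View pics/w2.png

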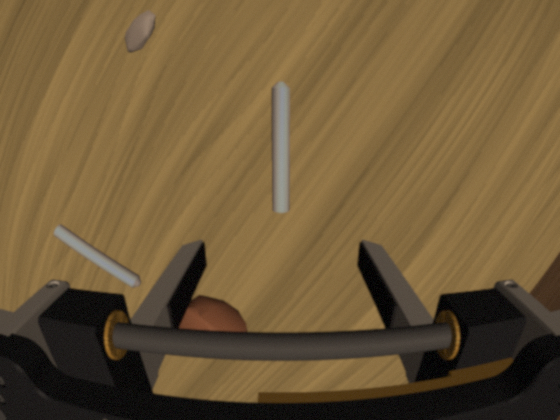

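The chamfer of dop0 seems to be at the upper end in the picture, at (281,82), towards tool +x. dop1 lies at (95,256), and its ends can't be told apart yet. Now I grasp dop0.

Emit:
jog_arm(targets=[[[0.158, -0.004, 0.25], 0, 1], [[0.158, -0.004, 0.495], 0, 1], [[0.158, -0.004, 0.495], 0, 1], [[0.158, -0.004, 0.495], 0, 1], [[0.158, -0.004, 0.495], 0, 0]], newtons=25)

```text
time_s: 3.3
eef_pos: [596.8, -95.4, 3.5]
ee_rot: [3.141, 0.0, 2.176]
ft_force: [-0.2, -0.2, -0.1]
grip_width: 87.2
grip_force: 0.0
```

Emit:
jog_arm(targets=[[[0, 0, 0], 0, -1], [[0, 0, 0], 0, -1], [[0, 0, 0], 0, -1], [[0, 0, 0], 0, -1], [[0, 0, 0], 0, -1]])

```text
time_s: 3.92
eef_pos: [596.4, -97.1, 3.0]
ee_rot: [-3.142, 0.0, 2.172]
ft_force: [-0.3, -0.7, -0.3]
grip_width: 37.4
grip_force: 0.0
```

Emit:
jog_arm(targets=[[[0, 0, 0], 0, -1], [[0, 0, 0], 0, -1], [[0, 0, 0], 0, -1], [[0, 0, 0], 0, -1]])

```text
time_s: 4.42
eef_pos: [596.5, -97.0, 3.0]
ee_rot: [3.141, 0.0, 2.172]
ft_force: [0.5, 0.4, 0.1]
grip_width: 17.0
grip_force: 25.0
```

Emit:
jog_arm(targets=[[[0, 0, -0.17], 0, -1], [[0, 0, -0.35], 0, -1], [[0.43, 0.283, -0.35], 0, -1], [[0.43, 0.283, -0.35], 0, -1], [[0.43, 0.283, -0.35], 0, -1]])

```text
time_s: 5.05
eef_pos: [593.0, 60.1, 108.0]
ee_rot: [-3.141, -0.0, 2.174]
ft_force: [0.0, -0.5, -0.6]
grip_width: 17.5
grip_force: 25.0
```

Emit:
jog_arm(targets=[[[0.43, 0.283, 0], -0.2117, -1], [[0.43, 0.283, 0], -0.2117, -1], [[0.43, 0.283, 0], -0.2117, -1], [[0.43, 0.283, 0], -0.2117, -1], [[0.43, 0.283, 0], -0.2117, -1]])

```text
time_s: 5.68
eef_pos: [590.2, 212.0, 107.7]
ee_rot: [-3.141, -0.0, 2.837]
ft_force: [0.2, -0.2, -1.0]
grip_width: 17.1
grip_force: 25.0
```

```bash
cat >> h.py <<'E'
W=np.array([-.9541,.2995]);N=np.array([-.2995,-.9541]);B1=np.array([514.2,237.3])
def rackxy(): # TCP in rack axes relative to bore1
    d=ctrl.state()["eef_pos"][:2]-B1;return d@W,d@N
def plan(x,y,z,yaw):
    s=ctrl.state();R=Ro.from_euler("xyz",s["ee_rot"]).as_matrix()
    d=R.T@(np.array([x,y,z])-s["eef_pos"]);dy=(yaw-s["ee_rot"][2]+np.pi)%(2*np.pi)-np.pi
    print("shift",np.round(d/300,4),"turn",round(-dy/np.pi,4),"dist",np.linalg.norm(d).round(1))
E
python3 - <<'E'
from h import *
s=ctrl.state();print(s["time_s"],s["eef_pos"],s["ee_rot"],s["grip_width"],rackxy())
c=cam("wrist");cv2.imwrite("pics/w3.png",c["frame"][:,:,::-1])
for b in blobs(c,s["eef_pos"][2]+6,200):print(*b)
plan(*(B1-82*W),46,2.837)
E
```

```text
5.675 [590.22765061 211.95667077 107.67207301] [-3.14120932e+00 -4.27657459e-04  2.83710844e+00] 17.119306951497983 (np.float64(-80.12830855373109), np.float64(1.4097890618108821))
2095 [566.9 263.3] [10.3 85.9] -18.3 [358. 194.] [526.2 277.1] [607.8 250.2]
3897 [584.7 215.1] [ 15.  122.7] -18.1 [285. 240.] [526.2 233.8] [642.7 195.6]
shift [-0.0055  0.0058  0.2059] turn -0.0007 dist 61.8
```

View pics/w3.png

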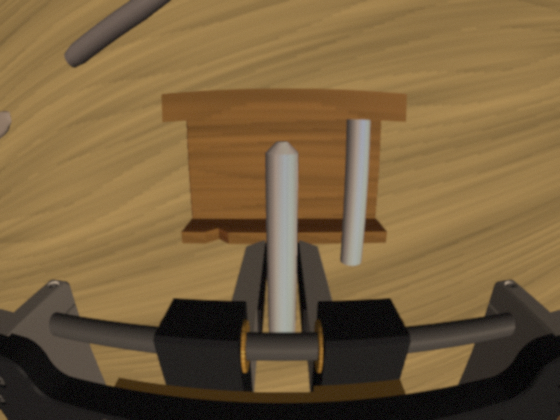

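The chamfered end is clearly forward, at (282,145), and lined up with the middle place. I lower it and feel in.

Emit:
jog_arm(targets=[[[-0.005, 0.005, 0.12], 0, -1], [[-0.005, 0.005, 0.2146], 0, -1], [[-0.005, 0.005, 0.2146], 0, -1], [[-0.005, 0.005, 0.2146], 0, -1]])

```text
time_s: 6.22
eef_pos: [590.9, 212.2, 42.2]
ee_rot: [-3.14, -0.004, 2.834]
ft_force: [-5.1, 1.4, -6.5]
grip_width: 16.8
grip_force: 27.8
```

Run:
```python
from h import *
s=ctrl.state();print(s["time_s"],s["eef_pos"],s["ft_force"],rackxy())
c=cam("wrist");np.savez("w4.npz",**c)
for b in blobs(c,48,200):print(*b)
b=[b for b in blobs(c,48,200)]
```

```text
6.225 [590.85664572 212.2008124   42.20022713] [-5.10811279  1.43999321 -6.46077611] (np.float64(-80.65531236683049), np.float64(0.988469499911381))
3233 [584.6 275.4] [ 14.4 110.7] -18.2 [384. 212.] [532.2 293.1] [637.3 258.5]
4276 [586.9 213.1] [ 15.7 119.6] -16.7 [283. 239.] [529.8 230.9] [644.4 196.5]
```

Emit:
jog_arm(targets=[[[0, 0, 0], 0, -1], [[0, 0, 0], 0, -1]])

```text
time_s: 6.52
eef_pos: [590.9, 212.2, 42.3]
ee_rot: [-3.14, -0.004, 2.834]
ft_force: [-5.6, 2.0, -5.4]
grip_width: 17.3
grip_force: 27.8
```

Emit:
jog_arm(targets=[[[0.02, 0, 0], 0, -1], [[0.04, 0, 0], 0, -1], [[0.055, 0, 0], 0, -1], [[0.055, 0, 0], 0, -1]])

```text
time_s: 7.02
eef_pos: [576.5, 217.8, 43.8]
ee_rot: [3.141, 0.0, 2.837]
ft_force: [-0.7, -0.1, -0.9]
grip_width: 17.2
grip_force: 24.9
```

Emit:
jog_arm(targets=[[[0.015, 0, 0], 0, -1], [[0.03, 0, 0], 0, -1], [[0.03, 0, 0], 0, -1]])

```text
time_s: 7.4
eef_pos: [567.7, 220.6, 43.6]
ee_rot: [-3.142, -0.0, 2.837]
ft_force: [-0.4, 1.6, 0.9]
grip_width: 17.2
grip_force: 24.9
```

Run:
```python
from h import *
s=ctrl.state();print(s["time_s"],s["eef_pos"],s["ft_force"],s["torque"],rackxy())
c=cam("wrist");np.savez("w5.npz",**c)
a=cv2.resize(c["frame"][60:300,150:430],None,fx=2.5,fy=2.5,interpolation=cv2.INTER_CUBIC);cv2.imwrite("pics/w5.png",a[:,:,::-1])
```

```text
7.4 [567.66209841 220.55974872  43.60481888] [-0.35496796  1.58192518  0.91274314] [ 0.08381479  0.09267265 -0.05924068] (np.float64(-56.02189335452888), np.float64(-0.04002472350281075))
```

View pics/w5.png

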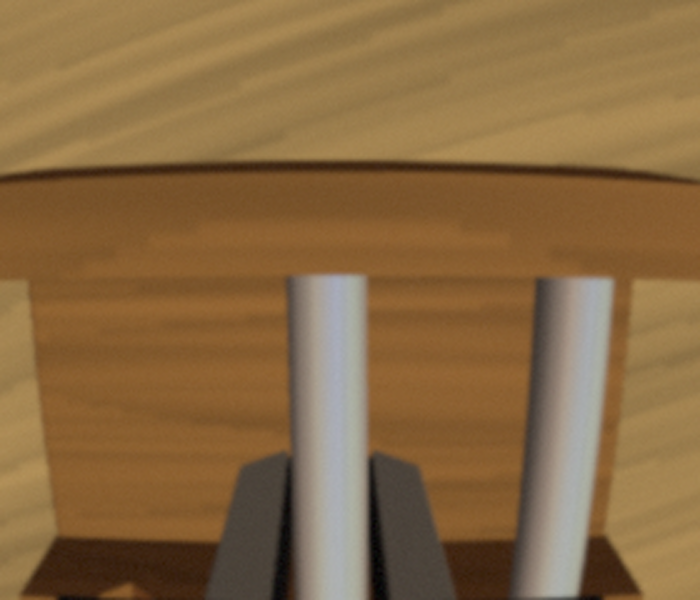

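The stick's tip is in the middle bore, entering the rail face at about (327,275) in the crop. I push on gently.

Emit:
jog_arm(targets=[[[0.007, 0, 0], 0, -1], [[0.013, 0, 0], 0, -1], [[0.017, 0, 0], 0, -1]])

```text
time_s: 7.82
eef_pos: [565.4, 221.6, 44.8]
ee_rot: [3.14, 0.006, 2.837]
ft_force: [14.9, -3.6, 1.9]
grip_width: 17.1
grip_force: 24.9
```

Emit:
jog_arm(targets=[[[0.005, 0, 0], 0, -1], [[0.007, 0, 0], 0, -1]])

```text
time_s: 8.07
eef_pos: [565.0, 221.9, 45.6]
ee_rot: [3.138, 0.009, 2.837]
ft_force: [20.4, -4.7, 2.2]
grip_width: 17.2
grip_force: 24.9
```

Run:
```python
from h import *
s=ctrl.state();print(s["time_s"],s["eef_pos"],s["ft_force"],s["torque"],rackxy())
```

```text
8.075 [564.99030185 221.93511867  45.59970443] [20.37309616 -4.67070373  2.1501081 ] [-1.21344869 -4.16923404  0.0044989 ] (np.float64(-53.06080895662746), np.float64(-0.5520621299195682))
```

Emit:
jog_arm(targets=[[[-0.017, 0, 0], 0, -1], [[-0.017, 0, 0], 0, -0.25], [[-0.017, 0, 0], 0, -0.25], [[-0.017, 0, 0], 0, -0.25]])

```text
time_s: 8.57
eef_pos: [565.7, 221.1, 43.4]
ee_rot: [-3.141, -0.0, 2.837]
ft_force: [0.1, -0.6, -0.0]
grip_width: 35.0
grip_force: 0.0
```

Emit:
jog_arm(targets=[[[0, 0, -0.15], 0, -0.25], [[-0.17, 0, -0.35], 0, -0.25], [[-0.17, 0, -0.35], 0, -0.25], [[-0.17, 0, -0.35], 0, -0.25]])

```text
time_s: 9.07
eef_pos: [615.1, 205.6, 149.0]
ee_rot: [3.141, 0.001, 2.837]
ft_force: [0.2, 0.1, -0.1]
grip_width: 34.9
grip_force: 0.0
```

Run:
```python
from h import *
s=ctrl.state();print(s["time_s"],s["eef_pos"],s["ft_force"],rackxy())
c=cam("wrist");np.savez("w6.npz",**c)
a=cv2.resize(c["frame"][30:240,160:440],None,fx=2.5,fy=2.5,interpolation=cv2.INTER_CUBIC);cv2.imwrite("pics/w6.png",a[:,:,::-1])
for b in blobs(c,48,200):
    print(*b,[np.round((np.dot(p-B1,W),np.dot(p-B1,N)),1) for p in b[5:]])
```

```text
9.075 [615.11007837 205.60172482 149.04118201] [ 0.21752043  0.10418599 -0.06582723] (np.float64(-105.77193919149676), np.float64(0.020755873849122496))
2054 [570.9 220. ] [ 14.4 121.2] -17.7 [283. 151.] [513.2 238.6] [628.7 201.8] [array([ 1.3, -0.9]), array([-119.9,   -0.4])]
1722 [586.5 274.1] [ 14.4 118.4] -18.2 [347. 155.] [530.3 292.8] [642.8 255.7] [array([  1.3, -57.8]), array([-117.2,  -56.1])]
```

View pics/w6.png

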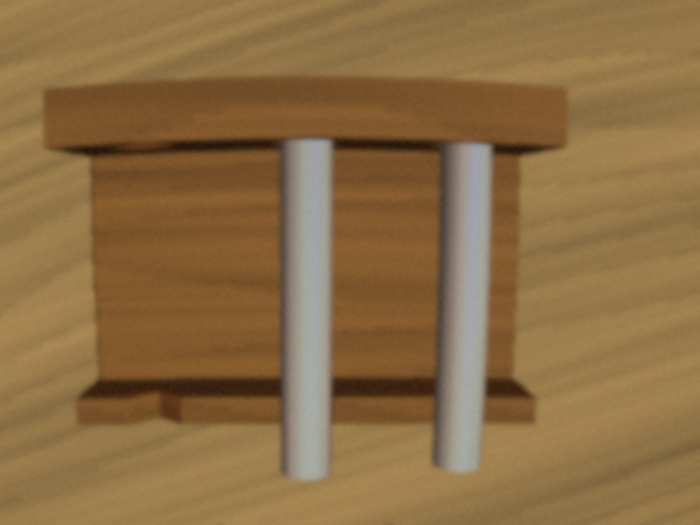

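dop0's outer end sits about 2.7 mm further out than dop2's, so it is nearly but not fully home. A square end would be 6 mm out. I nudge it home with shut fingers on its end face.

Emit:
jog_arm(targets=[[[-0.12, 0, 0], 0, -1], [[-0.12, 0, 0.15], 0, -1], [[-0.12, 0, 0.355], 0, -1], [[-0.12, 0, 0.355], 0, -1], [[-0.12, 0, 0.355], 0, -1]])

```text
time_s: 9.75
eef_pos: [649.5, 195.4, 44.1]
ee_rot: [3.141, 0.002, 2.838]
ft_force: [0.3, -0.5, 0.7]
grip_width: 0.4
grip_force: 0.0
```

Emit:
jog_arm(targets=[[[0.02, 0, 0], 0, -1], [[0.033, 0, 0], 0, -1], [[0.04, 0, 0], 0, -1]])

```text
time_s: 10.12
eef_pos: [637.5, 198.8, 43.0]
ee_rot: [3.141, 0.001, 2.837]
ft_force: [1.5, -0.7, 0.2]
grip_width: 0.4
grip_force: 0.0
```

Emit:
jog_arm(targets=[[[0.007, 0, 0], 0, -1], [[0.013, 0, 0], 0, -1], [[0.013, 0, 0], 0, -1]])

```text
time_s: 10.5
eef_pos: [633.8, 199.7, 42.1]
ee_rot: [-3.142, 0.0, 2.837]
ft_force: [-0.1, -0.0, 1.0]
grip_width: 0.4
grip_force: 0.1
```

Run:
```python
from h import *
s=ctrl.state();print(s["time_s"],s["eef_pos"],s["ft_force"],s["grip_width"],rackxy())
```

```text
10.5 [633.84189584 199.68533796  42.12753021] [-0.11908507 -0.01245748  0.95281026] 0.3522517966438996 (np.float64(-125.41592410374368), np.float64(0.05540124500840788))
```

Contact is close; I continue slowly.

Emit:
jog_arm(targets=[[[0.007, 0, 0], 0, -1], [[0.013, 0, 0], 0, -1], [[0.013, 0, 0], 0, -1]])

```text
time_s: 10.88
eef_pos: [631.8, 200.3, 43.0]
ee_rot: [3.14, 0.004, 2.837]
ft_force: [10.8, -2.7, 0.0]
grip_width: 0.2
grip_force: 5.7
```

Emit:
jog_arm(targets=[[[0.005, 0, 0], 0, -1], [[0.01, 0, 0], 0, -1], [[0.01, 0, 0], 0, -1]])

```text
time_s: 11.25
eef_pos: [631.6, 200.5, 44.4]
ee_rot: [3.138, 0.011, 2.836]
ft_force: [24.5, -7.8, -0.1]
grip_width: 0.4
grip_force: 12.9
```

Run:
```python
from h import *
s=ctrl.state();print(s["time_s"],s["eef_pos"],s["ft_force"],s["grip_width"],rackxy())
```

```text
11.25 [631.59235983 200.48070665  44.40633911] [24.46544791 -7.77774879 -0.12243395] 0.4231479812128245 (np.float64(-123.03142887702462), np.float64(-0.029723982079316598))
```

Emit:
jog_arm(targets=[[[-0.06, 0, 0], 0, -1], [[-0.06, 0, -0.2], 0, -1], [[0.02, 0.05, -0.35], 0, -1], [[0.02, 0.05, -0.35], 0, -1], [[0.02, 0.05, -0.35], 0, -1]])

```text
time_s: 11.88
eef_pos: [625.6, 217.7, 146.0]
ee_rot: [-3.141, -0.001, 2.838]
ft_force: [0.4, -0.2, -0.4]
grip_width: 0.5
grip_force: 0.0
```

Run:
```python
from h import *
s=ctrl.state();print(s["time_s"],s["eef_pos"],s["ft_force"],rackxy())
c=cam("wrist");np.savez("w7.npz",**c)
for n in("w6","w7"):
    c=dict(np.load(n+".npz"))
    for z in(48,57):
      for b in blobs(c,z,200):
        if b[5][1]>0: print(n,z,b[0],[np.round((np.dot(p-B1,W),np.dot(p-B1,N)),1) for p in b[5:]])
```

```text
11.875 [625.58409258 217.72641601 146.03397278] [ 0.3866986  -0.22627346 -0.36494515] (np.float64(-112.13385113586881), np.float64(-14.684379243562148))
w6 48 2054 [array([ 1.3, -0.9]), array([-119.9,   -0.4])]
w6 48 1722 [array([  1.3, -57.8]), array([-117.2,  -56.1])]
w6 57 2054 [array([ 0.6, -1. ]), array([-116.7,   -0.4])]
w6 57 1722 [array([  0.5, -55.9]), array([-114.1,  -54.3])]
w7 48 2127 [array([ 1.2, -0.1]), array([-116.5,   -0.3])]
w7 48 1830 [array([  1.9, -57.6]), array([-116.4,  -55.8])]
w7 57 2127 [array([ 0.2, -0.6]), array([-113.6,   -0.8])]
w7 57 1830 [array([  0.9, -56.1]), array([-113.6,  -54.4])]
```

dop0 is now level with dop2 (outer ends both at -116.5), so it is home. On to dop1.

Emit:
jog_arm(targets=[[[-0.113, -0.911, 0], 0, 0], [[-0.113, -0.911, 0], 0, 0], [[-0.113, -0.911, 0], 0, 0], [[-0.113, -0.911, 0], 0, 0], [[-0.113, -0.911, 0], 0, 0]])

```text
time_s: 12.55
eef_pos: [575.2, -56.3, 145.6]
ee_rot: [-3.141, -0.003, 2.834]
ft_force: [0.8, 0.4, -0.0]
grip_width: 45.3
grip_force: 0.0
```

Emit:
jog_arm(targets=[[[-0.113, -0.911, 0], -0.112, 0], [[-0.113, -0.911, 0], -0.112, 0], [[-0.113, -0.911, 0], -0.112, 0], [[-0.113, -0.911, 0], -0.112, 0], [[-0.113, -0.911, 0], -0.112, 0]])

```text
time_s: 13.18
eef_pos: [525.2, -326.9, 145.2]
ee_rot: [3.14, -0.002, -3.097]
ft_force: [0.6, -0.1, 0.0]
grip_width: 47.1
grip_force: 0.0
```

Run:
```python
from h import *
s=ctrl.state();print(s["time_s"],s["eef_pos"],s["ee_rot"],s["joints"])
c=cam("wrist");np.savez("w8.npz",**c)
cv2.imwrite("pics/w8.png",c["frame"][:,:,::-1])
for b in blobs(c,9,200):print(*b)
f=c["frame"];hsv=cv2.cvtColor(f,cv2.COLOR_RGB2HSV)
m=(hsv[:,:,1]<60)&(hsv[:,:,2]>90)&(abs(np.arange(560)-281)<30)
r=m[:250].sum(1);print([(i,v) for i,v in enumerate(r) if v])
```

```text
13.175 [ 525.17469332 -326.91374703  145.18844567] [ 3.14000814e+00 -2.29470938e-03 -3.09694326e+00] [-6.15919814e-01  5.04686343e-01  1.37907732e+00 -1.64612583e-04
  1.26061320e+00 -2.23131325e+00]
1783 [ 477.7 -327.4] [128.7  13.8] 3.0 [284. 148.] [ 413.4 -330.4] [ 541.9 -323.7]
[(84, np.int64(8)), (85, np.int64(13)), (86, np.int64(16)), (87, np.int64(16)), (88, np.int64(16)), (89, np.int64(16)), (90, np.int64(16)), (91, np.int64(16)), (92, np.int64(16)), (93, np.int64(16)), (94, np.int64(16)), (95, np.int64(16)), (96, np.int64(17)), (97, np.int64(16)), (98, np.int64(16)), (99, np.int64(16)), (100, np.int64(16)), (101, np.int64(16)), (102, np.int64(16)), (103, np.int64(16)), (104, np.int64(16)), (105, np.int64(16)), (106, np.int64(16)), (107, np.int64(16)), (108, np.int64(16)), (109, np.int64(16)), (110, np.int64(16)), (111, np.int64(16)), (112, np.int64(16)), (113, np.int64(16)), (114, np.int64(16)), (115, np.int64(16)), (116, np.int64(16)), (117, np.int64(16)), (118, np.int64(16)), (119, np.int64(16)), (120, np.int64(16)), (121, np.int64(16)), (122, np.int64(16)), (123, np.int64
[... 1215 characters left out ...]
t64(15)), (182, np.int64(15)), (183, np.int64(15)), (184, np.int64(15)), (185, np.int64(15)), (186, np.int64(15)), (187, np.int64(15)), (188, np.int64(15)), (189, np.int64(15)), (190, np.int64(15)), (191, np.int64(15)), (192, np.int64(15)), (193, np.int64(15)), (194, np.int64(15)), (195, np.int64(15)), (196, np.int64(15)), (197, np.int64(15)), (198, np.int64(15)), (199, np.int64(15)), (200, np.int64(15)), (201, np.int64(15)), (202, np.int64(15)), (203, np.int64(15)), (204, np.int64(15)), (205, np.int64(15)), (206, np.int64(15)), (207, np.int64(15)), (208, np.int64(15)), (209, np.int64(15)), (210, np.int64(14)), (211, np.int64(13)), (212, np.int64(10)), (213, np.int64(7)), (214, np.int64(3))]
```

Emit:
jog_arm(targets=[[[0.158, 0.005, 0.2], -0.002, 0], [[0.158, 0.005, 0.474], -0.002, 0], [[0.158, 0.005, 0.474], -0.002, 0], [[0.158, 0.005, 0.474], -0.002, 0], [[0.158, 0.005, 0.474], -0.002, -1]])

```text
time_s: 13.85
eef_pos: [478.9, -324.4, 3.8]
ee_rot: [3.14, -0.002, -3.088]
ft_force: [-0.8, -1.0, 0.2]
grip_width: 40.3
grip_force: 0.0
```

Emit:
jog_arm(targets=[[[0, 0, 0], 0, -1], [[0, 0, 0], 0, -1], [[0, 0, 0], 0, -1], [[0, 0, 0], 0, -1]])

```text
time_s: 14.35
eef_pos: [479.6, -324.7, 4.9]
ee_rot: [-3.141, 0.0, -3.088]
ft_force: [1.3, -0.1, 0.2]
grip_width: 17.3
grip_force: 25.0
```

Run:
```python
from h import *
c=dict(np.load("w2.npz"));f=c["frame"];hsv=cv2.cvtColor(f,cv2.COLOR_RGB2HSV)
m=(hsv[:,:,1]<60)&(hsv[:,:,2]>90)&(abs(np.arange(560)-281)<30)
r=m[:250].sum(1);v=[int(v) for v in r if v];print("dop0",v[:9],v[-9:])
s=ctrl.state();print(s["time_s"],s["eef_pos"],s["grip_width"],s["grip_force"],s["joints"][5])
```

```text
dop0 [4, 6, 8, 10, 12, 14, 15, 16, 16] [15, 14, 15, 15, 14, 14, 13, 11, 5]
14.35 [ 479.55949604 -324.71328882    4.94449391] 17.322106843821967 24.999470561742783 -2.2830410446741523
```

The width profile shows dop1's chamfer at the end towards world +x, so the stick has to be turned end for end on the way.

Emit:
jog_arm(targets=[[[0, 0, -0.18], 0, -1], [[0, 0, -0.36], 0, -1], [[0, 0, -0.36], 0, -1]])

```text
time_s: 14.72
eef_pos: [481.0, -325.7, 117.0]
ee_rot: [-3.137, 0.005, -3.088]
ft_force: [0.3, 0.5, -0.7]
grip_width: 17.2
grip_force: 25.0
```

Emit:
jog_arm(targets=[[[-0.185, 0.805, 0], 0.278, -1], [[-0.185, 0.805, 0], 0.278, -1], [[-0.185, 0.805, 0], 0.278, -1], [[-0.185, 0.805, 0], 0.278, -1], [[-0.185, 0.805, 0], 0.278, -1]])

```text
time_s: 15.35
eef_pos: [521.6, -77.6, 111.6]
ee_rot: [-3.141, -0.002, 2.319]
ft_force: [-0.1, -0.7, -0.3]
grip_width: 17.1
grip_force: 25.0
```

Emit:
jog_arm(targets=[[[0.497, 0.659, 0], 0.278, -1], [[0.497, 0.659, 0], 0.278, -1], [[0.497, 0.659, 0], 0.278, -1], [[0.497, 0.659, 0], 0.278, -1], [[0.497, 0.659, 0], 0.278, -1]])

```text
time_s: 15.98
eef_pos: [564.0, 166.3, 111.2]
ee_rot: [-3.14, 0.0, 1.446]
ft_force: [-0.3, 0.3, -1.3]
grip_width: 17.3
grip_force: 25.0
```

Emit:
jog_arm(targets=[[[0, 0, 0], 0.278, -1], [[0, 0, 0], 0.278, -1], [[0, 0, 0], 0.278, -1], [[0, 0, 0], 0.278, -1], [[0, 0, 0], 0.278, -1]])

```text
time_s: 16.6
eef_pos: [564.1, 163.3, 111.3]
ee_rot: [-3.141, 0.002, 0.57]
ft_force: [0.3, 0.0, -1.4]
grip_width: 17.0
grip_force: 25.0
```

Run:
```python
from h import *
s=ctrl.state();print(s["time_s"],s["eef_pos"],s["ee_rot"],s["joints"][5])
plan(*(B1+55*N-70*W),113,-0.3046)
```

```text
16.6 [564.06416064 163.27751983 111.32457174] [-3.14081949e+00  1.92658350e-03  5.70328486e-01] 1.2198084237052187
shift [ 0.0023 -0.0008 -0.0056] turn 0.2785 dist 1.8
```

Emit:
jog_arm(targets=[[[0.002, 0, 0], 0.2785, -1], [[0.002, 0, 0], 0.2785, -1], [[0.002, 0, 0], 0.2785, -1], [[0.002, 0, 0], 0.2785, -1], [[0.002, 0, 0], 0.2785, -1]])

```text
time_s: 17.23
eef_pos: [564.6, 163.6, 111.3]
ee_rot: [3.141, 0.002, -0.305]
ft_force: [0.2, -0.2, -1.8]
grip_width: 17.0
grip_force: 25.0
```

Run:
```python
from h import *
s=ctrl.state();print(s["time_s"],s["eef_pos"],s["ee_rot"],rackxy())
plan(*(B1+55*N-70*W),44.5,-0.3046)
c=cam("wrist");np.savez("w9.npz",**c)
cv2.imwrite("pics/w9.png",c["frame"][:,:,::-1])
```

```text
17.225 [564.56637599 163.57965584 111.32032238] [ 3.14058586e+00  1.85651476e-03 -3.04676219e-01] (np.float64(-70.13380240705908), np.float64(55.2518507526136))
shift [-0.     -0.0011  0.2227] turn -0.0 dist 66.8
```

View pics/w9.png

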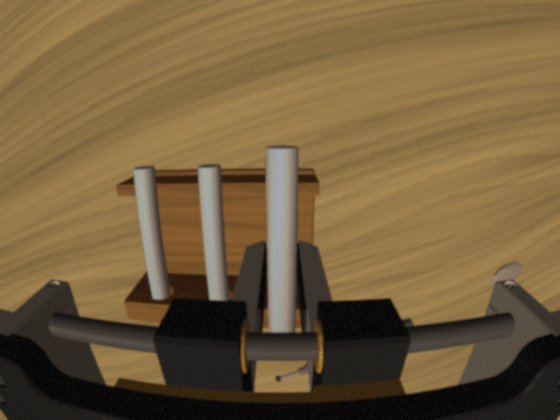

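The outer end, at (282,148), is square, so the chamfer faces the bore; dop0 and dop2 are in line at left. I lower and insert.

Emit:
jog_arm(targets=[[[0, 0, 0.12], 0, -1], [[0, 0, 0.2227], 0, -1], [[0, 0, 0.2227], 0, -1], [[0, 0, 0.2227], 0, -1]])

```text
time_s: 17.77
eef_pos: [565.3, 163.7, 46.7]
ee_rot: [3.142, -0.0, -0.299]
ft_force: [0.2, -0.3, -0.3]
grip_width: 17.5
grip_force: 24.9
```

Emit:
jog_arm(targets=[[[-0.015, 0, 0], 0, -1], [[-0.03, 0, 0], 0, -1], [[-0.045, 0, 0], 0, -1], [[-0.045, 0, 0], 0, -1]])

```text
time_s: 18.27
eef_pos: [552.2, 167.9, 46.5]
ee_rot: [-3.141, -0.001, -0.299]
ft_force: [0.6, 0.7, -0.0]
grip_width: 17.2
grip_force: 24.9
```

Run:
```python
from h import *
s=ctrl.state();print(s["time_s"],s["eef_pos"],s["ft_force"],rackxy())
```

```text
18.275 [552.21780473 167.89251985  46.53743738] [ 0.64579796  0.68376896 -0.00796072] (np.float64(-57.06032779687689), np.float64(54.83534429439772))
```

Emit:
jog_arm(targets=[[[0, 0, 0.006], 0, -1], [[-0.01, 0, 0.006], 0, -1], [[-0.017, 0, 0.006], 0, -1], [[-0.017, 0, 0.006], 0, -1]])

```text
time_s: 18.77
eef_pos: [547.3, 169.3, 44.4]
ee_rot: [-3.141, -0.0, -0.3]
ft_force: [2.2, 1.3, 2.5]
grip_width: 17.1
grip_force: 25.0
```

Emit:
jog_arm(targets=[[[-0.007, 0, 0], 0, -1], [[-0.012, 0, 0], 0, -1], [[-0.012, 0, 0], 0, -1]])

```text
time_s: 19.15
eef_pos: [545.7, 170.0, 45.2]
ee_rot: [-3.14, -0.004, -0.3]
ft_force: [10.9, -2.3, 3.3]
grip_width: 17.3
grip_force: 24.9
```

Run:
```python
from h import *
s=ctrl.state();print(s["time_s"],s["eef_pos"],s["ft_force"],rackxy())
```

```text
19.15 [545.70365862 170.01332832  45.21019221] [10.88463282 -2.32481702  3.28083355] (np.float64(-50.20999885884326), np.float64(54.76286769078878))
```

Emit:
jog_arm(targets=[[[0.009, 0, 0], 0, -1], [[0.009, 0, 0], 0, -0.25], [[0.009, 0, 0], 0, -0.25], [[0.009, 0, 0], 0, -0.25]])

```text
time_s: 19.65
eef_pos: [546.2, 169.4, 44.0]
ee_rot: [3.141, 0.001, -0.299]
ft_force: [-0.4, 1.0, 0.3]
grip_width: 35.2
grip_force: 0.0
```

Emit:
jog_arm(targets=[[[0, 0, -0.15], 0, -0.25], [[0.1, 0, -0.3], 0, -0.6], [[0.3, 0, -0.3], 0, -1], [[0.3, 0, -0.2], 0, -1], [[0.3, 0, -0.2], 0, -1]])

```text
time_s: 20.27
eef_pos: [631.2, 142.5, 101.7]
ee_rot: [3.139, 0.005, -0.3]
ft_force: [-0.7, 0.5, 0.3]
grip_width: 0.9
grip_force: 0.0
```

Run:
```python
from h import *
s=ctrl.state();print(s["time_s"],s["eef_pos"],s["ft_force"],rackxy(),s["grip_width"])
plan(*(B1+55*N-136*W),42,-0.3046)
c=cam("wrist")
for b in blobs(c,57,200):
    if b[5][1]>0: print(b[0],[np.round((np.dot(p-B1,W),np.dot(p-B1,N)),1) for p in b[5:]])
```

```text
20.275 [631.23312631 142.53097208 101.69910966] [-0.68059857  0.49767933  0.33678279] (np.float64(-140.04462967313106), np.float64(55.36770821074396)) 0.9133980841132541
shift [-0.0126 -0.0017  0.1991] turn 0.0015 dist 59.8
830 [array([-115. ,  -53.5]), array([-43.4, -54.7])]
603 [array([-114.7,   -0. ]), array([-76.4,   0.1])]
```

Emit:
jog_arm(targets=[[[0, 0, 0.1], 0, -1], [[0, 0, 0.199], 0, -1], [[-0.013, 0, 0.199], 0, -1], [[-0.025, 0, 0.199], 0, -1], [[-0.035, 0, 0.199], 0, -1]])

```text
time_s: 20.95
eef_pos: [622.9, 146.4, 46.5]
ee_rot: [-3.14, -0.002, -0.299]
ft_force: [0.3, 0.6, 0.1]
grip_width: 0.4
grip_force: 0.0
```

Emit:
jog_arm(targets=[[[-0.007, 0, 0], 0, -1], [[-0.014, 0, 0], 0, -1], [[-0.02, 0, 0], 0, -1], [[-0.02, 0, 0], 0, -1]])

```text
time_s: 21.45
eef_pos: [617.0, 147.7, 44.8]
ee_rot: [-3.141, -0.001, -0.3]
ft_force: [0.9, -0.6, 1.1]
grip_width: 0.5
grip_force: 1.2
```

Run:
```python
from h import *
s=ctrl.state();print(s["time_s"],s["eef_pos"],s["ft_force"],rackxy())
```

```text
21.45 [617.04744575 147.71545942  44.80834261] [ 0.94673337 -0.58445566  1.09394749] (np.float64(-124.95731788922272), np.float64(54.66980016737035))
```

Emit:
jog_arm(targets=[[[-0.007, 0, 0], 0, -1], [[-0.013, 0, 0], 0, -1], [[-0.013, 0, 0], 0, -1]])

```text
time_s: 21.82
eef_pos: [615.5, 148.3, 45.9]
ee_rot: [-3.14, -0.006, -0.3]
ft_force: [14.4, -5.1, 0.2]
grip_width: 0.4
grip_force: 7.6
```

Emit:
jog_arm(targets=[[[-0.005, 0, 0], 0, -1], [[-0.008, 0, 0], 0, -1], [[-0.008, 0, 0], 0, -1]])

```text
time_s: 22.2
eef_pos: [615.3, 148.4, 47.0]
ee_rot: [-3.138, -0.011, -0.3]
ft_force: [25.8, -7.9, 0.9]
grip_width: 0.9
grip_force: 13.1
```

Run:
```python
from h import *
s=ctrl.state();print(s["time_s"],s["eef_pos"],s["ft_force"],rackxy())
```

```text
22.2 [615.27121927 148.43627678  47.0058118 ] [25.83226951 -7.88545398  0.888098  ] (np.float64(-123.0467354103269), np.float64(54.514048149921244))
```

It stops at the same place as dop0 (-123.0), so it is home. I back off and check.

Emit:
jog_arm(targets=[[[0.08, 0, 0], 0, -1], [[0.08, 0, -0.2], 0, -1], [[0.1, 0, -0.4], 0, -1], [[0.1, 0, -0.5], 0, -0.5], [[0.1, 0, -0.5], 0, -0.5]])

```text
time_s: 22.82
eef_pos: [640.0, 140.9, 196.8]
ee_rot: [-3.14, -0.003, -0.3]
ft_force: [-0.3, 0.6, -0.4]
grip_width: 17.1
grip_force: 0.0
```

Emit:
jog_arm(targets=[[[-0.2, 0.18, -0.1], 0, -0.5], [[-0.35, 0.18, -0.1], 0, -0.5], [[-0.5, 0.18, -0.1], 0, -0.5], [[-0.5, 0.18, -0.1], 0, -0.5]])

```text
time_s: 23.32
eef_pos: [477.8, 134.0, 223.7]
ee_rot: [3.141, 0.002, -0.298]
ft_force: [1.1, -0.3, 0.2]
grip_width: 23.6
grip_force: 0.0
```

Run:
```python
from h import *
s=ctrl.state();print(s["time_s"],s["eef_pos"],s["ft_force"],rackxy())
for n in("wrist","top"):
  c=cam(n);print(n)
  for b in blobs(c,57,60):
    if b[5][1]>0: print(b[0],b[4],[np.round((np.dot(p-B1,W),np.dot(p-B1,N)),1) for p in b[5:]])
```

```text
23.325 [477.77363991 134.00924873 223.72654321] [ 1.07359007 -0.3061844   0.1890469 ] (np.float64(3.818810152583255), np.float64(109.45940063022805))
wrist
1213 [230. 132.] [array([-114. ,   55.5]), array([ 0.4, 54.7])]
1058 [182. 135.] [array([-113.8,    0.9]), array([0.2, 0.7])]
879 [137. 134.] [array([-113.9,  -52.9]), array([  0.8, -54.8])]
top
106 [166. 163.] [array([-114.3,  -51.8]), array([-79.4, -55. ])]
113 [245. 281.] [array([ 70.5, 204.3]), array([ 90.1, 161.5])]
```

All three outer ends lie at -114 mm, which is home, on pitches of 55 mm, and the gripper touches nothing.

```bash
python3 -c "
from bench import ctrl
print(ctrl.close_job())"
```

```text
the job is handed in; nothing more can be done
None
```

The job is handed in at 23 s: both loose sticks are racked chamfer-first and fully home, with all three outer ends level at 114 mm by the wrist camera; I told the ends by camera and confirmed them by insertion depth, and the first stick is still home.

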